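# Two bulbs of garlic for the recipe

## Robot

A 6-joint arm with a two-finger parallel gripper is mounted at the origin on a cart in front of the work surface, level with it; the furniture and walls round the work are solid. World frame = base frame: x ahead of the robot, y to its left, z up, the work surface at z = 0. Lengths are in m, angles in rad, forces in N, time in s.
With the tool pointing down it reaches from about 0.35 to 0.775 m from the base axis. Payload 7.3 kg.
Tool frame: the origin (TCP) lies on the centre line of the jaws, within the pads' length; the fingertips stand 25 mm ahead of it and the grasp point (between the pads) lies 6 mm ahead of it; z points along the fingers, y is the line along which they close (so a half turn about z gives the same grasp; the last joint's range is limited). The gripper opens to 92 mm and grips with 3 to 60 N. Pads are 19 mm wide; open, the fingers measure 130 mm over their backs; the gripper's body (75 mm by 190 mm) begins 47 mm behind the grasp point.
Start: joints at [-1.297, 0.342, 1.524, -0, 1.275, -0.146], TCP at [0.214, -0.479, 0.252] pointing down, gripper open.
Joint ranges: [-2.53, 2.53], [-0.77, 2.02], [0.04, 2.7], [-1, 4.14], [0.28, 2.66], [-3.11, 3.11]. Speed limits (rad/s): [2.57, 2.57, 3.14, 3.14, 3.14, 3.14].

## Interface

Orientations are given as [roll, pitch, yaw] about the fixed x, y, z axes, in that order (R = Rz(yaw) Ry(pitch) Rx(roll)).
In Python, from cell import status, read_camera, camera_info, ticket, models gives the robot as it stands.
- The arm moves only by the tool send_rows, never from a script. Its argument "plan" is a list of rows, each an object with "offset": the shift along the tool's x, y, z in mm, a list of three; "yaw": the turn about the tool's z in rad. In form: [{"offset": [dx, dy, dz], "yaw": yaw}, ...]. A call has 1 to 20 rows; each row shifts and turns the commanded pose from where the row before left it, along the tool's axes as they then stand; what a row does not reach is not made up. A row lasts 1/10 s, in which the tool goes at most 50 mm and 8.59 degrees, less where a joint would pass 70% of its speed; a pose out of reach is approached as far as the arm can. A call is refused whole if a number of a shift passes 50 or a number of a turn 0.15, either way. A call with a gripper value outside its range is refused whole. "hand" is the closure, from 0 (fully open) to 1 (shut), set as the call begins (left out, the last holds). The fingers move at their own pace and stop on an object; "squeeze" is the grip in N (left out, the last holds). Time passes only in rows, so rows that do not move let the fingers close. It gives the time, the measured TCP pose, the force, the opening and the grip force at its end, in the units of the state.
- status.observe(): the state, without advancing time (a new reading comes with each control period).
- read_camera(name): name is "side" or "top" or "wrist"; returns the picture (400x640x3 uint8, red, green, blue); there is no depth.
- camera_info(name): a dict with "vfov" (degrees; the focal length in pixels is half the picture's height over the tangent of half this angle, whatever the lens; pixels are square), "cx", "cy" (the principal point, pixels), "distortion" ([k1, k2, p1, p2, k3] as OpenCV has them; the pictures are not rectified), "origin" and "attitude" of the camera in the world. Camera axes: x right, y down, z forward; pixel columns grow to the right and rows downward; lengths in m; the calibration is good to about 2 mm. A picture is of the moment at which its call begins: read the wrist's pose just before it. camera_info takes no time and is no camera call; for the wrist camera it gives the pose at the moment of the call.
- ticket.hand_in(): hands the job in; it is judged then, once.
Trained networks look in the newest picture that a camera, given by its name, has taken for a name from the list of things; names that differ only in an ending like _2 or _b are one class to them, and where a whole thing is asked for, a point or a joint stands for the part that bears it (a point fixed in the world has none). Each returns a list of dicts, best first, with "conf" (0 to 1); they miss things now and then, are a little off and sometimes report something else, mostly with a low value. They report only what shows in the picture. A call takes as long as a camera call.
- models.regions_of(camera, label): "mask" (400x640 bool, what is visible of it) and "extent" ([left, top, right, bottom] in pixels, round what is visible of it).
The state is a dict: "time": time; "qpos": joint angles; "qvel": joint speeds; "joint_efforts": joint torques, N m; "tool_pos": TCP position; "tool_rot": TCP orientation; "contact_force": force on the tool from outside, world axes, zero at the start; "torque": the same for the moment, N m; "opening": finger opening in m; "grip_force": force on a finger pad.
Only numpy, scipy, OpenCV 4.12 (cv2) and the standard library are available. Lean on these libraries where they do the work, as an engineer would, in place of code of your own. Each camera call takes 0.05 s, during which the arm holds its last target. There are 200 camera calls.

## Task

The recipe takes two bulbs of garlic. Set exactly two of the three garlic bulbs, any two, down on the wooden chopping board without dropping them, and leave the third where it stands on the worktop. Nothing else goes on the board.

Things in the scene. Friction and masses are not known exactly. Their poses are not given: they have to be found in the camera images.
- board: brown wooden chopping board lying flat on the worktop ahead and to the left, fixed; 210 mm (its x) by 300 mm (its y), 22 mm thick. Origin at the centre of its underside; its top is 22 mm above the origin. To its right, behind the bulbs, stands a microwave oven 260 mm tall (front face at x = 0.60, handle to 0.55, from y = -0.2 rightwards): swing clear of it
- garlic_a: garlic bulb, one of three alike: whitish pink, round from above, about 53 mm across at its widest (about 22 mm above its underside), narrowing to a neck, 52 mm tall over all; 20 to 40 g. Stands upright on the dark worktop (z = 0), right of the board. Origin at the centre of its underside, z up through the neck. A lemon stands in the same row and a bigger red onion behind; neither is wanted
- garlic_b: garlic bulb, one of three alike: whitish pink, round from above, about 53 mm across at its widest (about 22 mm above its underside), narrowing to a neck, 52 mm tall over all; 20 to 40 g. Stands upright on the dark worktop (z = 0), right of the board. Origin at the centre of its underside, z up through the neck. A lemon stands in the same row and a bigger red onion behind; neither is wanted
- garlic_c: garlic bulb, one of three alike: whitish pink, round from above, about 53 mm across at its widest (about 22 mm above its underside), narrowing to a neck, 52 mm tall over all; 20 to 40 g. Stands upright on the dark worktop (z = 0), right of the board. Origin at the centre of its underside, z up through the neck. A lemon stands in the same row and a bigger red onion behind; neither is wanted

How it is judged:
By the outcome, as a careful person would: the job done as asked, in the order asked, and still so for the second after the job is handed in, with the robot touching nothing.
It also fails if it takes over 58 s, if anything falls off the work surface, if the arm or the gripper's body presses on something with over 40 N, if the wrist force passes 120 N, or if a joint passes its speed limit or range.

## Working session

There is one attempt and no reset: what is moved stays moved. The work goes in short steps, Python scripts to look and compute and a tool call to move; the robot and the scene stay as the last step left them, time stands still between calls to the robot, and variables do not carry over. Pictures are saved under pics/ and viewed, at most 10 in all, crops included, and the job is handed in when it is done.

Besides the shell and the picture viewer there is one more tool, called after "Call:" as a command line: name --argument value ..., lists and objects as JSON in quotes. send_rows: Moves the arm, as the interface text tells. Its arguments: {"type":"object","properties":{"plan":{"type":"array"},"hand":{"type":"number"},"squeeze":{"type":"number"}},"required":["plan"]}

```bash
mkdir -p pics; cat > h.py <<'E'
import numpy as np, cv2
from scipy.spatial.transform import Rotation as R
from cell import status, read_camera, camera_info, ticket, models
def ray(ci,uv):
    f=200/np.tan(np.radians(ci["vfov"])/2)
    K=np.array([[f,0,ci["cx"]],[0,f,ci["cy"]],[0,0,1.]])
    p=cv2.undistortPoints(np.array([[uv]],float),K,np.array(ci["distortion"],float))[0,0]
    A=np.array(ci["attitude"],float)
    M=A if A.shape==(3,3) else R.from_euler("xyz",A).as_matrix()
    return np.array(ci["origin"]),M@np.array([p[0],p[1],1])
def at_z(ci,uv,z):
    o,d=ray(ci,uv); return o+d*(z-o[2])/d[2]
E
python3 - <<'E'
from h import *
s=status.observe(); print(s["time"],s["tool_pos"],s["tool_rot"],s["opening"])
for c in ["top","side"]:
    im=read_camera(c); cv2.imwrite(f"pics/{c}0.png",im[:,:,::-1]); ci=camera_info(c); print(c,ci)
    for l in ["garlic_a","board"]:
        for r in models.regions_of(c,l):
            e=r["extent"]; v,u=np.nonzero(r["mask"]); uv=(u.mean(),v.mean())
            print(l,round(r["conf"],2),e,np.round(uv,1),at_z(ci,uv,.022).round(4))
print(camera_info("wrist"))
E
```

```text
0.0 [ 0.21389854 -0.4790461   0.25103666] [-3.14004910e+00 -2.20336637e-04  4.19781875e-01] 0.09179056883780998
top {'vfov': 56.65937893415892, 'cx': 315.00126867868596, 'cy': 197.28707966709743, 'distortion': array([-0.03869386,  0.        ,  0.        ,  0.        ,  0.        ]), 'origin': array([ 0.34008879, -0.08675913,  0.89033934]), 'attitude': array([-2.94389009,  0.00577142, -1.58466874])}
garlic_a 0.94 [441.2, 188.6, 465.1, 210.8] [452.8 200.3] [ 0.5018 -0.4134  0.022 ]
garlic_a 0.93 [388.0, 193.8, 407.0, 215.3] [396.7 204.9] [ 0.4926 -0.2781  0.022 ]
garlic_a 0.61 [342.9, 194.6, 366.0, 219.2] [355.9 206.5] [ 0.4902 -0.181   0.022 ]
board 0.75 [145.4, 123.5, 274.9, 219.3] [210.8 171.9] [0.5809 0.1684 0.022 ]
side {'vfov': 52.4693334067309, 'cx': 319.67352924135196, 'cy': 200.2110459713324, 'distortion': array([-0.1032098,  0.       ,  0.       ,  0.       ,  0.       ]), 'origin': array([0.30131868, 0.733755  , 0.63021007]), 'attitude': array([-2.15411134, -0.00931024, -2.87316458])}
garlic_a 0.73 [332.5, 190.7, 351.2, 207.6] [339.2 198.1] [ 0.4916 -0.1817  0.022 ]
garlic_a 0.66 [344.0, 154.5, 357.8, 169.3] [351.8 160.1] [ 0.5034 -0.4107  0.022 ]
board 0.85 [177.0, 227.7, 330.4, 357.7] [252.9 291.2] [0.5818 0.2062 0.022 ]
{'vfov': 65.91673436688045, 'cx': 322.2405648218312, 'cy': 197.7310808217033, 'distortion': array([-0.00791017,  0.        ,  0.        ,  0.        ,  0.        ]), 'origin': array([ 0.28749652, -0.44778378,  0.38406148]), 'attitude': array([ 2.84672327e+00, -1.54636752e-03, -1.15072372e+00])}
```

View pics/top0.png

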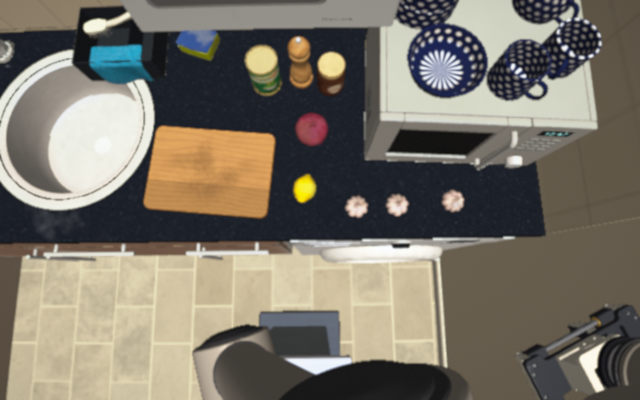

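View pics/side0.png

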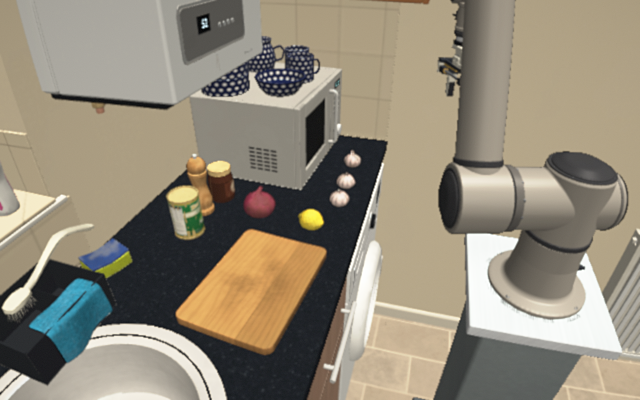

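The top view shows the garlic bulbs at (356,206), (397,205) and (453,201), the lemon at (304,188), and the board with corners near (159,127), (274,134), (267,217) and (145,209). The side view agrees. I'll take the leftmost bulb first at about (0.491, -0.181), keeping the present diagonal yaw, which clears its neighbour.

Call:
send_rows --plan '[{"offset": [15, -6, 4]}, {"offset": [25, -11, 7]}, {"offset": [25, -11, 7]}, {"offset": [25, -11, 7]}, {"offset": [25, -11, 7]}, {"offset": [25, -11, 7]}, {"offset": [25, -11, 7]}, {"offset": [25, -11, 7]}, {"offset": [25, -11, 7]}, {"offset": [25, -11, 7]}, {"offset": [25, -11, 7]}, {"offset": [25, -11, 7]}, {"offset": [25, -11, 7]}, {"offset": [25, -11, 7]}, {"offset": [25, -11, 7]}, {"offset": [10, 0, 0]}, {"offset": [0, 0, 0]}, {"offset": [0, 0, 0]}, {"offset": [0, 0, 0]}]' --hand 0 --squeeze 10

```text
schema error: expected keys offset, yaw
```

```bash
cat >> h.py <<'E'
def go(target):
    s=status.observe(); M=R.from_euler("xyz",s["tool_rot"]).as_matrix()
    print("t",round(s["time"],2),"tcp",np.round(s["tool_pos"],4),"rot",np.round(s["tool_rot"],3))
    print("to",np.round(target,4),"offset mm",np.round(1000*M.T@(np.array(target)-s["tool_pos"]),1))
E
python3 - <<'E'
from h import *
s=status.observe(); ci=camera_info("wrist"); im=read_camera("wrist"); cv2.imwrite("pics/w1.png",im[:,:,::-1])
for r in models.regions_of("wrist","garlic_a"):
    v,u=np.nonzero(r["mask"]); uv=(u.mean(),v.mean()); e=r["extent"]
    print(round(r["conf"],2),np.round(uv),e,at_z(ci,uv,.025).round(4),at_z(ci,((e[0]+e[2])/2,(e[1]+e[3])/2),.025).round(4))
go([.491,-.181,.032])
ct=camera_info("top")
read_camera("top")
r=models.regions_of("top","board")[0]
c,_=cv2.findContours(r["mask"].astype(np.uint8),0,2); box=cv2.approxPolyDP(cv2.convexHull(max(c,key=cv2.contourArea)),6,True)[:,0]
for p in box: print(p,at_z(ct,p,.022).round(3))
P=np.array([at_z(ct,p,.022)[:2] for p in max(c,key=cv2.contourArea)[:,0]],np.float32); print(cv2.minAreaRect(P*1000))
E
```

```text
t 0.4 tcp [ 0.214  -0.4794  0.2516] rot [-3.141 -0.     0.42 ]
to [ 0.491 -0.181  0.032] offset mm [ 374.5 -159.6  219.7]
[157 129] [0.695 0.31  0.022]
[270 134] [0.676 0.025 0.022]
[267 214] [0.475 0.03  0.022]
[147 208] [0.494 0.319 0.022]
((584.367919921875, 169.97515869140625), (307.5683898925781, 216.75689697265625), 84.11759185791016)
```

View pics/w1.png

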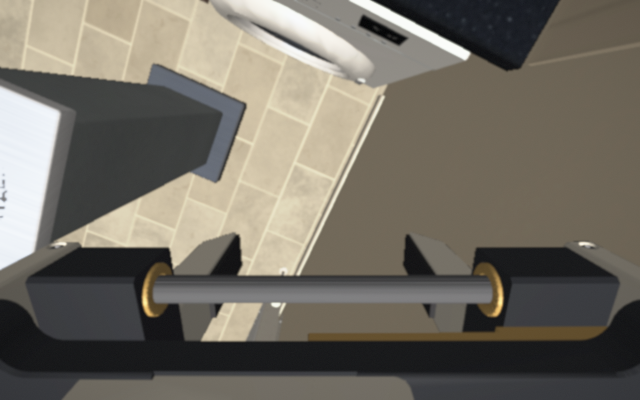

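The arm did not move because every row needs a "yaw" key, so this wrist picture shows only the floor past the fingers. The board centre comes out at about (0.584, 0.170), turned by about -6°. I'll resend the move.

Call:
send_rows --plan '[{"offset": [15, -6, 4], "yaw": 0}, {"offset": [25, -11, 7], "yaw": 0}, {"offset": [25, -11, 7], "yaw": 0}, {"offset": [25, -11, 7], "yaw": 0}, {"offset": [25, -11, 7], "yaw": 0}, {"offset": [25, -11, 7], "yaw": 0}, {"offset": [25, -11, 7], "yaw": 0}, {"offset": [25, -11, 7], "yaw": 0}, {"offset": [25, -11, 7], "yaw": 0}, {"offset": [25, -11, 7], "yaw": 0}, {"offset": [25, -11, 7], "yaw": 0}, {"offset": [25, -11, 7], "yaw": 0}, {"offset": [25, -11, 7], "yaw": 0}, {"offset": [25, -11, 7], "yaw": 0}, {"offset": [25, -11, 7], "yaw": 0}, {"offset": [10, 0, 0], "yaw": 0}, {"offset": [0, 0, 0], "yaw": 0}, {"offset": [0, 0, 0], "yaw": 0}, {"offset": [0, 0, 0], "yaw": 0}]' --hand 0 --squeeze 10

```text
time: 2.4
tool_pos: [0.4907, -0.1812, 0.15]
tool_rot: [3.141, 0.0, 0.419]
contact_force: [-0.2, -0.3, 0.5]
opening: 0.0918
grip_force: 0.0
```

```bash
cat > look.py <<'E'
from h import *
import sys
n,tx,ty,tz=sys.argv[1],*map(float,sys.argv[2:5])
ci=camera_info("wrist"); im=read_camera("wrist"); cv2.imwrite(f"pics/{n}.png",im[:,:,::-1])
for r in models.regions_of("wrist","garlic_a"):
    v,u=np.nonzero(r["mask"]); uv=(u.mean(),v.mean()); e=r["extent"]
    print(round(r["conf"],2),np.round(uv),e,at_z(ci,uv,.025).round(4))
go([tx,ty,tz])
E
python3 look.py w2 .491 -.181 .032
```

```text
0.95 [322. 193.] [293.7, 166.0, 352.3, 224.0] [ 0.497  -0.1804  0.025 ]
0.85 [419. 224.] [391.3, 201.8, 451.2, 253.0] [ 0.5056 -0.2719  0.025 ]
t 2.5 tcp [ 0.4908 -0.1812  0.15  ] rot [ 3.141 -0.     0.418]
to [ 0.491 -0.181  0.032] offset mm [  0.3  -0.2 118. ]
```

View pics/w2.png

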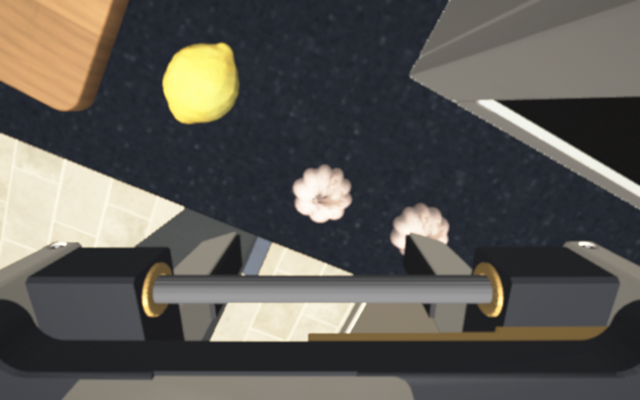

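The wrist view shows the target bulb at (322,193), centred between the fingers, and its neighbour at (420,230). The wrist estimate is about 5 mm further in x, so I'll split the difference at +3 mm.

Call:
send_rows --plan '[{"offset": [3, 0, 15], "yaw": 0}, {"offset": [0, 1, 15], "yaw": 0}, {"offset": [0, 0, 15], "yaw": 0}, {"offset": [0, 0, 15], "yaw": 0}, {"offset": [0, 0, 15], "yaw": 0}, {"offset": [0, 0, 15], "yaw": 0}, {"offset": [0, 0, 12], "yaw": 0}, {"offset": [0, 0, 8], "yaw": 0}, {"offset": [0, 0, 8], "yaw": 0}, {"offset": [0, 0, 0], "yaw": 0}, {"offset": [0, 0, 0], "yaw": 0}]'

```text
time: 3.6
tool_pos: [0.4945, -0.1803, 0.0319]
tool_rot: [3.141, -0.0, 0.42]
contact_force: [0.6, 0.3, -0.6]
opening: 0.092
grip_force: 0.0
```

Call:
send_rows --plan '[{"offset": [0, 0, 0], "yaw": 0}, {"offset": [0, 0, 0], "yaw": 0}, {"offset": [0, 0, 0], "yaw": 0}, {"offset": [0, 0, 0], "yaw": 0}, {"offset": [0, 0, 0], "yaw": 0}, {"offset": [0, 0, 0], "yaw": 0}, {"offset": [0, 0, 0], "yaw": 0}, {"offset": [0, 0, 0], "yaw": 0}, {"offset": [0, 0, 0], "yaw": 0}, {"offset": [0, 0, 0], "yaw": 0}]' --hand 1 --squeeze 10

```text
time: 4.6
tool_pos: [0.4944, -0.1802, 0.0318]
tool_rot: [3.141, -0.0, 0.42]
contact_force: [-0.3, -0.6, 0.8]
opening: 0.0494
grip_force: 10.0
```

Call:
send_rows --plan '[{"offset": [0, 0, -5], "yaw": 0}, {"offset": [0, 0, -10], "yaw": 0}, {"offset": [0, 0, -15], "yaw": 0}, {"offset": [0, 0, -20], "yaw": 0}, {"offset": [0, 0, -20], "yaw": 0}, {"offset": [0, 0, -20], "yaw": 0}, {"offset": [0, 0, -15], "yaw": 0}, {"offset": [0, 0, -5], "yaw": 0}, {"offset": [0, 0, 0], "yaw": 0}]'

```text
time: 5.5
tool_pos: [0.4947, -0.1803, 0.1427]
tool_rot: [3.14, -0.001, 0.42]
contact_force: [-0.9, 0.2, 0.5]
opening: 0.0494
grip_force: 10.0
```

Call:
send_rows --plan '[{"offset": [4, -5, 0], "yaw": 0}, {"offset": [8, -11, 0], "yaw": 0}, {"offset": [15, -21, 0], "yaw": 0}, {"offset": [15, -21, 0], "yaw": 0}, {"offset": [15, -21, 0], "yaw": 0}, {"offset": [15, -21, 0], "yaw": 0}, {"offset": [15, -21, 0], "yaw": 0}, {"offset": [15, -21, 0], "yaw": 0}, {"offset": [15, -21, 0], "yaw": 0}, {"offset": [15, -21, 0], "yaw": 0}, {"offset": [15, -21, 0], "yaw": 0}, {"offset": [15, -21, 0], "yaw": 0}, {"offset": [15, -21, 0], "yaw": 0}, {"offset": [15, -21, 0], "yaw": 0}, {"offset": [15, -21, 0], "yaw": 0}, {"offset": [15, -21, 0], "yaw": 0}, {"offset": [15, -21, 0], "yaw": 0}, {"offset": [8, -11, 0], "yaw": 0}, {"offset": [2, -3, 0], "yaw": 0}, {"offset": [0, 0, 0], "yaw": 0}]'

```text
time: 7.5
tool_pos: [0.5788, 0.2357, 0.1411]
tool_rot: [3.141, 0.001, 0.421]
contact_force: [-0.5, -1.0, -1.1]
opening: 0.0491
grip_force: 10.0
```

```bash
python3 look.py w3 .58 .235 .055
```

```text
0.55 [323. 252.] [273.9, 216.7, 367.7, 314.4] [0.5372 0.215  0.025 ]
t 7.6 tcp [0.5791 0.2347 0.1414] rot [3.141e+00 1.000e-03 4.190e-01]
to [0.58  0.235 0.055] offset mm [ 1.1  0.1 86.4]
```

View pics/w3.png

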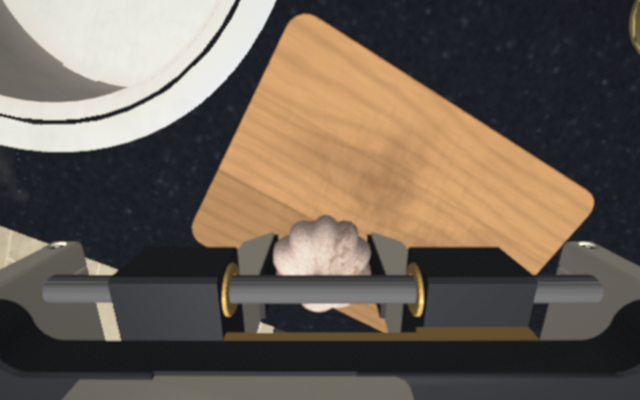

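The bulb is held between the pads at (322,262), above the left half of the board. Touchdown should come at TCP z ≈ 0.054, so I'll lower it gently.

Call:
send_rows --plan '[{"offset": [1, 0, 8], "yaw": 0}, {"offset": [0, 0, 15], "yaw": 0}, {"offset": [0, 0, 15], "yaw": 0}, {"offset": [0, 0, 15], "yaw": 0}, {"offset": [0, 0, 12], "yaw": 0}, {"offset": [0, 0, 8], "yaw": 0}, {"offset": [0, 0, 5], "yaw": 0}, {"offset": [0, 0, 4], "yaw": 0}, {"offset": [0, 0, 2], "yaw": 0}, {"offset": [0, 0, 1], "yaw": 0}, {"offset": [0, 0, 0], "yaw": 0}, {"offset": [0, 0, 0], "yaw": 0}]'

```text
time: 8.8
tool_pos: [0.5804, 0.236, 0.057]
tool_rot: [3.141, -0.001, 0.42]
contact_force: [0.9, -0.5, 0.1]
opening: 0.0489
grip_force: 10.0
```

Call:
send_rows --plan '[{"offset": [0, 0, 1], "yaw": 0}, {"offset": [0, 0, 1], "yaw": 0}, {"offset": [0, 0, 0.7], "yaw": 0}, {"offset": [0, 0, 0], "yaw": 0}, {"offset": [0, 0, 0], "yaw": 0}]'

```text
time: 9.3
tool_pos: [0.5803, 0.2359, 0.054]
tool_rot: [3.141, -0.0, 0.42]
contact_force: [-0.1, -0.9, -0.5]
opening: 0.0491
grip_force: 10.0
```

Call:
send_rows --plan '[{"offset": [0, 0, 0.5], "yaw": 0}, {"offset": [0, 0, 0.5], "yaw": 0}, {"offset": [0, 0, 0], "yaw": 0}, {"offset": [0, 0, 0], "yaw": 0}]'

```text
time: 9.7
tool_pos: [0.5803, 0.2359, 0.0538]
tool_rot: [3.141, -0.0, 0.42]
contact_force: [-3.1, -0.3, 6.0]
opening: 0.0492
grip_force: 10.0
```

Call:
send_rows --plan '[{"offset": [0, 0, 0], "yaw": 0}, {"offset": [0, 0, 0], "yaw": 0}, {"offset": [0, 0, 0], "yaw": 0}, {"offset": [0, 0, 0], "yaw": 0}, {"offset": [0, 0, 0], "yaw": 0}, {"offset": [0, 0, 0], "yaw": 0}, {"offset": [0, 0, 0], "yaw": 0}, {"offset": [0, 0, 0], "yaw": 0}]' --hand 0

```text
time: 10.5
tool_pos: [0.5802, 0.2359, 0.053]
tool_rot: [3.141, 0.0, 0.42]
contact_force: [0.3, 0.2, 0.1]
opening: 0.0917
grip_force: 0.0
```

Call:
send_rows --plan '[{"offset": [0, 0, -5], "yaw": 0}, {"offset": [0, 0, -10], "yaw": 0}, {"offset": [0, 0, -20], "yaw": 0}, {"offset": [0, 0, -20], "yaw": 0}, {"offset": [0, 0, -20], "yaw": 0}, {"offset": [0, 0, -15], "yaw": 0}, {"offset": [0, 0, -10], "yaw": 0}, {"offset": [0, 0, 0], "yaw": 0}, {"offset": [0, 0, 0], "yaw": 0}]'

```text
time: 11.4
tool_pos: [0.58, 0.2359, 0.1528]
tool_rot: [3.142, 0.0, 0.42]
contact_force: [0.6, 0.1, -0.0]
opening: 0.0923
grip_force: 0.0
```

```bash
python3 look.py w4 .496 -.277 .15
```

```text
0.77 [322. 204.] [292.4, 172.8, 355.6, 235.2] [0.5765 0.2324 0.025 ]
t 11.5 tcp [0.5797 0.2358 0.152 ] rot [-3.141e+00  2.000e-03  4.200e-01]
to [ 0.496 -0.277  0.15 ] offset mm [-285.5  434.2    2.4]
```

View pics/w4.png

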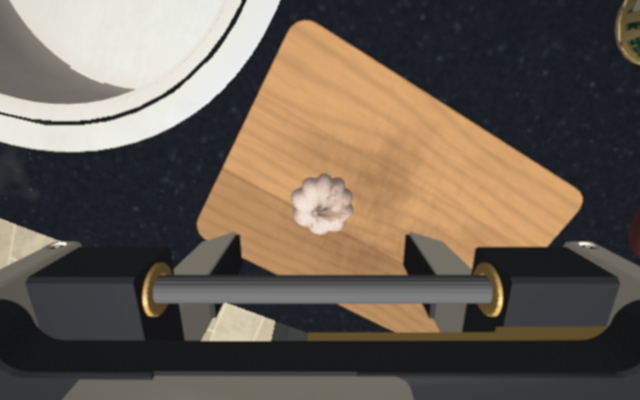

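The first bulb stands upright on the board at (322,204). I'll turn to yaw 0 to stay clear of the microwave handle, then go to the second bulb.

Call:
send_rows --plan '[{"offset": [0, 0, 0], "yaw": 0.084}, {"offset": [0, 0, 0], "yaw": 0.084}, {"offset": [0, 0, 0], "yaw": 0.084}, {"offset": [0, 0, 0], "yaw": 0.084}, {"offset": [0, 0, 0], "yaw": 0.084}, {"offset": [0, 0, 0], "yaw": 0}]'

```text
time: 12.1
tool_pos: [0.5798, 0.2358, 0.152]
tool_rot: [3.141, 0.002, -0.001]
contact_force: [0.2, 0.5, -0.4]
opening: 0.0919
grip_force: 0.0
```

Call:
send_rows --plan '[{"offset": [-2, 9, 0], "yaw": 0}, {"offset": [-3, 20, 0], "yaw": 0}, {"offset": [-5, 29, 0], "yaw": 0}, {"offset": [-5, 29, 0], "yaw": 0}, {"offset": [-5, 29, 0], "yaw": 0}, {"offset": [-5, 29, 0], "yaw": 0}, {"offset": [-5, 29, 0], "yaw": 0}, {"offset": [-5, 29, 0], "yaw": 0}, {"offset": [-5, 29, 0], "yaw": 0}, {"offset": [-5, 29, 0], "yaw": 0}, {"offset": [-5, 29, 0], "yaw": 0}, {"offset": [-5, 29, 0], "yaw": 0}, {"offset": [-5, 29, 0], "yaw": 0}, {"offset": [-5, 29, 0], "yaw": 0}, {"offset": [-5, 29, 0], "yaw": 0}, {"offset": [-5, 29, 0], "yaw": 0}, {"offset": [-5, 29, 0], "yaw": 0}, {"offset": [-3, 29, 0], "yaw": 0}, {"offset": [-1, 20, 0], "yaw": 0}, {"offset": [0, 0, 0], "yaw": 0}]'

```text
time: 14.1
tool_pos: [0.4952, -0.2797, 0.1528]
tool_rot: [3.141, 0.0, -0.002]
contact_force: [0.0, -0.2, -0.9]
opening: 0.0921
grip_force: 0.0
```

Call:
send_rows --plan '[{"offset": [0, 0, 0], "yaw": 0}, {"offset": [0, 0, 0], "yaw": 0}]'

```text
time: 14.3
tool_pos: [0.4959, -0.276, 0.1529]
tool_rot: [-3.141, 0.001, 0.001]
contact_force: [0.6, 0.3, 1.1]
opening: 0.092
grip_force: 0.0
```

```bash
python3 look.py w5 .496 -.277 .032
```

```text
0.81 [474. 186.] [441.3, 158.4, 505.5, 215.0] [ 0.5081 -0.4097  0.025 ]
0.58 [323. 194.] [293.4, 166.3, 352.6, 221.7] [ 0.5004 -0.2777  0.025 ]
t 14.4 tcp [ 0.4962 -0.276   0.153 ] rot [-3.141e+00  0.000e+00  1.000e-03]
to [ 0.496 -0.277  0.032] offset mm [ -0.2   1.  121. ]
```

View pics/w5.png

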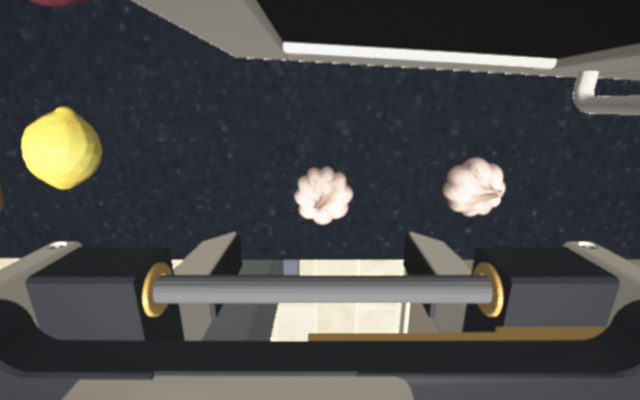

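The bulb at (323,195) is centred between the fingers, with the third at (474,187) well clear. I'll descend with +1 mm in tool y, then grip and lift.

Call:
send_rows --plan '[{"offset": [0, 1, 16], "yaw": 0}, {"offset": [0, 0, 17], "yaw": 0}, {"offset": [0, 0, 15], "yaw": 0}, {"offset": [0, 0, 15], "yaw": 0}, {"offset": [0, 0, 15], "yaw": 0}, {"offset": [0, 0, 15], "yaw": 0}, {"offset": [0, 0, 12], "yaw": 0}, {"offset": [0, 0, 8], "yaw": 0}, {"offset": [0, 0, 8], "yaw": 0}, {"offset": [0, 0, 0], "yaw": 0}, {"offset": [0, 0, 0], "yaw": 0}]'

```text
time: 15.5
tool_pos: [0.4963, -0.2781, 0.0323]
tool_rot: [3.141, -0.0, -0.0]
contact_force: [-0.5, -0.1, -0.5]
opening: 0.092
grip_force: 0.0
```

Call:
send_rows --plan '[{"offset": [0, 0, 0], "yaw": 0}, {"offset": [0, 0, 0], "yaw": 0}, {"offset": [0, 0, 0], "yaw": 0}, {"offset": [0, 0, 0], "yaw": 0}, {"offset": [0, 0, 0], "yaw": 0}, {"offset": [0, 0, 0], "yaw": 0}, {"offset": [0, 0, 0], "yaw": 0}, {"offset": [0, 0, 0], "yaw": 0}, {"offset": [0, 0, 0], "yaw": 0}, {"offset": [0, 0, 0], "yaw": 0}]' --hand 1 --squeeze 10

```text
time: 16.5
tool_pos: [0.4961, -0.2781, 0.0321]
tool_rot: [3.141, -0.0, -0.0]
contact_force: [0.1, -0.6, 1.1]
opening: 0.0508
grip_force: 10.0
```

Call:
send_rows --plan '[{"offset": [0, 0, -5], "yaw": 0}, {"offset": [0, 0, -10], "yaw": 0}, {"offset": [0, 0, -15], "yaw": 0}, {"offset": [0, 0, -20], "yaw": 0}, {"offset": [0, 0, -20], "yaw": 0}, {"offset": [0, 0, -20], "yaw": 0}, {"offset": [0, 0, -15], "yaw": 0}, {"offset": [0, 0, -5], "yaw": 0}, {"offset": [0, 0, 0], "yaw": 0}]'

```text
time: 17.4
tool_pos: [0.4964, -0.2783, 0.1431]
tool_rot: [3.14, -0.002, -0.0]
contact_force: [-0.2, -0.3, -1.2]
opening: 0.0502
grip_force: 10.0
```

Call:
send_rows --plan '[{"offset": [2, -9, 0], "yaw": 0}, {"offset": [4, -15, 0], "yaw": 0}, {"offset": [5, -24, 0], "yaw": 0}, {"offset": [5, -24, 0], "yaw": 0}, {"offset": [5, -24, 0], "yaw": 0}, {"offset": [5, -24, 0], "yaw": 0}, {"offset": [5, -24, 0], "yaw": 0}, {"offset": [5, -24, 0], "yaw": 0}, {"offset": [5, -24, 0], "yaw": 0}, {"offset": [5, -24, 0], "yaw": 0}, {"offset": [5, -24, 0], "yaw": 0}, {"offset": [5, -24, 0], "yaw": 0}, {"offset": [5, -24, 0], "yaw": 0}, {"offset": [5, -24, 0], "yaw": 0}, {"offset": [5, -24, 0], "yaw": 0}, {"offset": [5, -24, 0], "yaw": 0}, {"offset": [4, -15, 0], "yaw": 0}, {"offset": [4, -8, 0], "yaw": 0}, {"offset": [0, 0, 0], "yaw": 0}, {"offset": [0, 0, 0], "yaw": 0}]'

```text
time: 19.4
tool_pos: [0.58, 0.1045, 0.1417]
tool_rot: [3.141, 0.001, -0.0]
contact_force: [0.2, -0.9, -1.1]
opening: 0.0505
grip_force: 10.0
```

Call:
send_rows --plan '[{"offset": [0, 0, 8], "yaw": 0}, {"offset": [0, 0, 15], "yaw": 0}, {"offset": [0, 0, 15], "yaw": 0}, {"offset": [0, 0, 15], "yaw": 0}, {"offset": [0, 0, 12], "yaw": 0}, {"offset": [0, 0, 8], "yaw": 0}, {"offset": [0, 0, 5], "yaw": 0}, {"offset": [0, 0, 4], "yaw": 0}, {"offset": [0, 0, 2], "yaw": 0}, {"offset": [0, 0, 0], "yaw": 0}, {"offset": [0, 0, 0], "yaw": 0}]'

```text
time: 20.5
tool_pos: [0.5805, 0.105, 0.0584]
tool_rot: [3.142, -0.001, -0.0]
contact_force: [0.3, -0.3, 0.8]
opening: 0.0507
grip_force: 10.0
```

Call:
send_rows --plan '[{"offset": [0, 0, 1], "yaw": 0}, {"offset": [0, 0, 1], "yaw": 0}, {"offset": [0, 0, 1], "yaw": 0}, {"offset": [0, 0, 0.7], "yaw": 0}, {"offset": [0, 0, 0], "yaw": 0}, {"offset": [0, 0, 0], "yaw": 0}]'

```text
time: 21.1
tool_pos: [0.5802, 0.1049, 0.0543]
tool_rot: [3.141, -0.0, -0.0]
contact_force: [-0.3, -0.4, -0.2]
opening: 0.0504
grip_force: 10.0
```

Call:
send_rows --plan '[{"offset": [0, 0, 0.5], "yaw": 0}, {"offset": [0, 0, 0], "yaw": 0}, {"offset": [0, 0, 0], "yaw": 0}]'

```text
time: 21.4
tool_pos: [0.5802, 0.105, 0.0542]
tool_rot: [3.141, -0.0, -0.0]
contact_force: [-1.6, 0.4, 5.4]
opening: 0.0506
grip_force: 10.0
```

A 5 N contact shows it has touched the board, so I'll release, rise and check.

Call:
send_rows --plan '[{"offset": [0, 0, 0], "yaw": 0}, {"offset": [0, 0, 0], "yaw": 0}, {"offset": [0, 0, 0], "yaw": 0}, {"offset": [0, 0, 0], "yaw": 0}, {"offset": [0, 0, 0], "yaw": 0}, {"offset": [0, 0, 0], "yaw": 0}, {"offset": [0, 0, 0], "yaw": 0}, {"offset": [0, 0, 0], "yaw": 0}]' --hand 0

```text
time: 22.2
tool_pos: [0.5802, 0.1049, 0.0538]
tool_rot: [3.141, -0.0, -0.0]
contact_force: [-0.3, 1.1, -0.4]
opening: 0.0917
grip_force: 0.0
```

Call:
send_rows --plan '[{"offset": [0, 0, -5], "yaw": 0}, {"offset": [0, 0, -10], "yaw": 0}, {"offset": [0, 0, -20], "yaw": 0}, {"offset": [0, 0, -20], "yaw": 0}, {"offset": [0, 0, -20], "yaw": 0}, {"offset": [0, 0, -20], "yaw": 0}, {"offset": [0, 0, -20], "yaw": 0}, {"offset": [0, 0, -10], "yaw": 0}, {"offset": [0, 0, -5], "yaw": 0}, {"offset": [0, 0, 0], "yaw": 0}, {"offset": [0, 0, 0], "yaw": 0}]'

```text
time: 23.3
tool_pos: [0.5798, 0.1049, 0.183]
tool_rot: [3.141, 0.001, -0.0]
contact_force: [-0.1, 0.1, 0.2]
opening: 0.0919
grip_force: 0.0
```

```bash
python3 look.py w6 .58 .105 .15; python3 -c "
from h import *
cv2.imwrite('pics/s6.png',read_camera('side')[:,:,::-1])"
```

```text
0.67 [322. 192.] [291.2, 165.4, 353.1, 216.1] [0.5781 0.1038 0.025 ]
0.61 [180. 193.] [151.9, 165.6, 212.2, 221.6] [0.5769 0.2428 0.025 ]
t 23.4 tcp [0.5797 0.1049 0.1828] rot [ 3.141e+00  2.000e-03 -0.000e+00]
to [0.58  0.105 0.15 ] offset mm [ 0.3 -0.1 32.8]
```

View pics/w6.png

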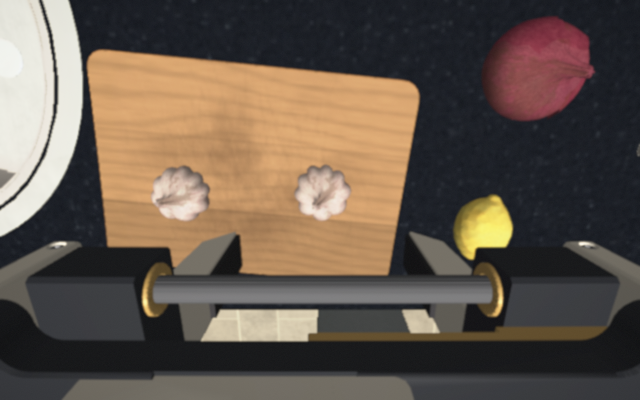

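View pics/s6.png

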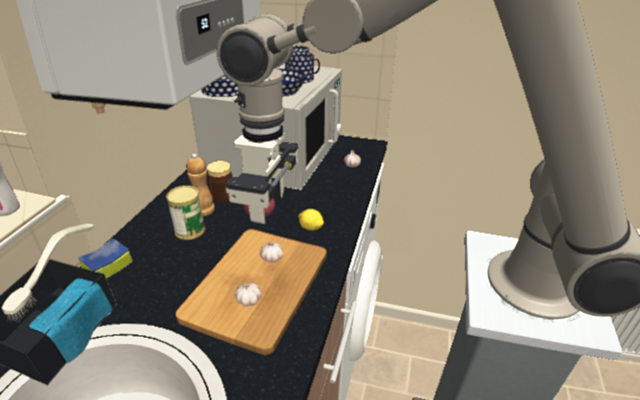

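Both pictures show two bulbs upright on the board (side view (248,293) and (271,251)) and the third still on the worktop at (352,159). The arm is clear, so I'll hand in.

```bash
python3 -c "
from h import *
print(ticket.hand_in())"
```

```text
the job is handed in; nothing more can be done
None
```

Two garlic bulbs stand upright on the chopping board, the third is untouched on the worktop, and the job was handed in at about 23.5 s with the arm clear; no verdict was returned.

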